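# Put the parts of a dismantled robot axis back in their bins

### The arm

A 6-joint arm with a two-finger parallel gripper is mounted at the origin on the work surface. World frame = base frame: x ahead of the robot, y to its left, z up, the work surface at z = 0. Lengths are in m, angles in rad, forces in N, time in s.
With the tool pointing down it reaches from about 0.275 to 0.85 m from the base axis. Payload 5.2 kg.
Tool frame: the origin (TCP) lies at the very end of the fingers, on their centre line; the grasp point (between the pads) lies 19 mm behind it (r.hold_point_z is the z of the grasp point in the tool frame, in m); z points along the fingers, x is the direction in which the jaws open and shut, and the axes are right-handed (so a half turn about z gives the same grasp; the last joint's range is limited). The gripper opens to 85 mm and grips with 20 to 120 N. Pads are 22 mm wide; open, the fingers measure 114 mm over their backs; the gripper's body (76 mm by 85 mm) begins 54 mm behind the grasp point. The pads swing forward as they close: fully open they stand 13 mm farther back than shut.
Start: joints at [0.925, 0.259, 1.535, -0, 1.348, -0.203], TCP at [0.236, 0.497, 0.231] pointing down, gripper open.
Joint ranges: [-3.14, 3.14], [-0.91, 2.08], [0.19, 2.58], [-1.22, 4.36], [0.22, 2.71], [-3.12, 3.12]. Speed limits (rad/s): [2.57, 2.57, 3.14, 3.14, 3.14, 3.14].

### API

Orientations are given as [roll, pitch, yaw] about the fixed x, y, z axes, in that order (R = Rz(yaw) Ry(pitch) Rx(roll)).
In Python, from rig import r gives the robot as it stands.
- The arm moves only by the shell command python3 -m pendant 'ROWS' [FORCE]. ROWS is JSON, a list that holds one entry, the list of rows, each a list of 7 numbers: the shift along the tool's x, y, z as a fraction of full scale, then the turn, a rotation vector about the tool's x, y, z as a fraction of full scale, then the gripper's target within -1 to 1 (fully open at 1, half-way at 0, shut at -1). A call has 1 to 8 rows; each row is the pose to reach, as a shift and turn from the pose measured when the call began, along the tool's axes at that moment, turning the shorter way round; what a row does not reach only later rows make up. Full scale, the value 1, is 250 mm for a shift and pi rad for a turn. A row lasts 1/12 s, in which the tool goes at most 41.7 mm and 7.16 degrees, less where a joint would pass 70% of its speed; a pose out of reach is approached as far as the arm can. A call with a number of a shift or a turn outside -1 to 1 is refused whole. A call with a gripper value outside its range is refused whole. The fingers move at their own pace and stop on an object; FORCE is the grip in N (left out, the last holds). Time passes only in rows, so rows that repeat a pose let the fingers close. It gives the time, the measured TCP pose, the force and the opening at its end, in the units of the state.
- r.state(): the state, without advancing time (a new reading comes with each control period).
- r.camera(name): name is "side" or "top"; returns (picture, depth): 480x640x3 uint8, blue, green, red; 480x640 float32, m along the optical axis (not along the pixel's ray), 0 where there is no reading.
- r.calibration(name): a dict with "vertical_fov" (degrees; the focal length in pixels is half the picture's height over the tangent of half this angle, whatever the lens; pixels are square), "cx", "cy" (the principal point, pixels), "cam_to_world" (4x4, takes a point from camera to world coordinates). Camera axes: x right, y down, z forward; pixel columns grow to the right and rows downward; lengths in m; the calibration is good to about 2 mm. A picture is of the moment at which its call begins. calibration takes no time and is no camera call.
- r.job_done(): hands the job in, once; it reports no verdict.
Trained networks look in the newest picture that a camera, given by its name, has taken for a name from the list of things; names that differ only in an ending like _2 or _b are one class to them, and where a whole thing is asked for, a point or a joint stands for the part that bears it (a point fixed in the world has none). Each returns a list of dicts, best first, with "conf" (0 to 1); they miss things now and then, are a little off and sometimes report something else, mostly with a low value. They report only what shows in the picture. A call takes as long as a camera call.
- r.look_for(camera, thing): "at" ([x, y, z] in m, in world coordinates, good to about 4 mm: the middle of the surface that is visible of it).
- r.regions_of(camera, thing): "pixels" (480x640 bool, what is visible of it).
- r.pinpoint(camera, thing): "at" ([x, y, z] in m, in world coordinates, good to about 4 mm: a listed point, or the origin of a listed thing).
The state is a dict: "time": time; "qpos": joint angles; "joint_vel": joint speeds; "joint_efforts": joint torques, N m; "eef_pos": TCP position; "tool_rot": TCP orientation; "wrist_force": force on the tool from outside, world axes, zero at the start; "ft_torque": the same for the moment, N m; "opening": finger opening in m.
Only numpy, scipy, OpenCV 4.12 (cv2) and the standard library are available. Lean on these libraries where they do the work, as an engineer would, in place of code of your own. Each camera call takes 0.05 s, during which the arm holds its last target.

### The job

Clear up after taking a robot axis apart: put the two loose stepper motors, the two loose brass gears and the loose aluminium profile offcut each into the blue parts bin that already holds one of its kind. Set every piece down gently on the bin's floor, never dropping it and never on top of another: motors upright with the shaft up, gears flat with the hub up, the profile lying on its side. Leave the emergency-stop box and the white stand where they are, and let go of everything at the end.

Things in the scene. Friction and masses are not known exactly. Their poses are not given: they have to be found in the camera images.
- motor_a_mid (a point): Stepper motor, one of two alike: black body 42 x 42 mm, 34 mm tall, aluminium back cap, standing shaft up (boss 22 mm wide, 2 mm high, then a 5 mm shaft; tip 54 mm above the underside); about 0.22 kg. This point: centre of the body, 17 mm above the underside; z up along the shaft, x and y square to the flat sides.
- motor_b_mid (a point): Stepper motor, one of two alike: black body 42 x 42 mm, 34 mm tall, aluminium back cap, standing shaft up (boss 22 mm wide, 2 mm high, then a 5 mm shaft; tip 54 mm above the underside); about 0.22 kg. This point: centre of the body, 17 mm above the underside; z up along the shaft, x and y square to the flat sides.
- gear_a_mid (a point): Brass spur gear, one of two alike: toothed rim 44 mm in diameter and 14 mm high, lying flat, with a hub 25 mm in diameter on top, 24 mm high in all; about 0.2 kg. This point lies on its axis, 12 mm above the underside; z points up along the hub.
- gear_b_mid (a point): Brass spur gear, one of two alike: toothed rim 44 mm in diameter and 14 mm high, lying flat, with a hub 25 mm in diameter on top, 24 mm high in all; about 0.2 kg. This point lies on its axis, 12 mm above the underside; z points up along the hub.
- profile_a_mid (a point): Offcut of slotted aluminium profile, 30 x 30 mm in section and 80 mm long, silver, lying on its side; about 0.08 kg. This point is its centre, 15 mm above the underside; x runs along its length, y across, z up.
- bin_motor: Bin for motors: blue, open, fixed; the three look alike but for the piece inside. 182 (x) x 126 (y) mm, walls and floor 3 mm thick; 45 mm high, front (-x end) and first 40 mm of the sides 30 mm high. Origin: centre of the underside; x along its length to the back. One such motor already stands in it at x = +60 mm, y = 0; the rest of the floor is free.
- bin_gear: Bin for gears: blue, open, fixed; the three look alike but for the piece inside. 182 (x) x 126 (y) mm, walls and floor 3 mm thick; 45 mm high, front (-x end) and first 40 mm of the sides 30 mm high. Origin: centre of the underside; x along its length to the back. One such gear already lies in it at x = +60 mm, y = 0; the rest of the floor is free.
- bin_profile: Bin for profile offcuts: blue, open, fixed; the three look alike but for the piece inside. 182 (x) x 126 (y) mm, walls and floor 3 mm thick; 45 mm high, front (-x end) and first 40 mm of the sides 30 mm high. Origin: centre of the underside; x along its length to the back. One such offcut already lies crosswise (along y) in it at x = +66 mm, y = 0; the rest of the floor is free.
- estop: Bystander, loose: yellow and black emergency-stop box, 70 x 70 x 44 mm with a red mushroom button, 72 mm high in all, a short cable gland on its +x side. Origin: centre of the underside.
- stand: Bystander, loose and light: white printed stand, round foot 54 mm in diameter, slim post and a 36 mm round top, 66 mm high. Origin: centre of the underside.

How it is judged:
By the outcome, as a careful person would: the job done as asked, in the order asked, and still so for the second after the job is handed in, with the robot touching nothing.
It also fails if it takes over 144 s, if anything falls off the work surface, if the arm or the gripper's body presses on something with over 40 N, if the wrist force passes 120 N, or if a joint passes its speed limit or range.

## Working session

There is one attempt and no reset: what is moved stays moved. The work goes in short steps, Python scripts to look and compute and a shell command to move; the robot and the scene stay as the last step left them, time stands still between calls to the robot, and variables do not carry over. Pictures are saved under pics/ and viewed, and the job is handed in when it is done.

```bash
ls; mkdir -p pics
python3 - <<'E'
from rig import r
import cv2
print(r.state())
for c in("top","side"):
    p,d=r.camera(c); cv2.imwrite(f"pics/{c}0.png",p); k=r.calibration(c); print(c,k)
    for t in ["motor_a_mid","gear_a_mid","profile_a_mid","bin_motor","bin_gear","bin_profile","estop","stand"]:
        print(t,[([round(v,4) for v in x["at"]],round(x["conf"],2)) for x in r.pinpoint(c,t)])
print(r.hold_point_z)
E
```

```text
pics
{'time': 0.0, 'qpos': array([ 9.25177600e-01,  2.59346221e-01,  1.53607652e+00,  2.10342147e-06,
        1.34799507e+00, -2.02814355e-01]), 'joint_vel': array([-2.35634287e-04, -6.47199336e-04, -1.56842173e-03, -1.55837842e-03,
        4.98256893e-05, -4.68332651e-04]), 'joint_efforts': array([ 6.93796810e-04, -4.46021533e+01, -2.90576756e+01, -1.65276724e-04,
        1.16774545e-02,  1.72594747e-05]), 'eef_pos': array([0.23532596, 0.49653595, 0.23047559]), 'tool_rot': array([-3.14122301e+00,  1.78734168e-03,  1.12799182e+00]), 'wrist_force': array([ 0.60950401,  0.01675128, -0.84820582]), 'ft_torque': array([-0.05534111,  0.00912181, -0.04816869]), 'opening': 0.0855546587995865}
top {'vertical_fov': 47.24494718520419, 'cx': 319.3786731662999, 'cy': 226.63905809784757, 'cam_to_world': array([[ 0.01803654, -0.99015615,  0.13880017,  0.34166547],
       [-0.99970948, -0.02007961, -0.0133332 ,  0.00307919],
       [ 0.01598901, -0.13851936, -0.99023065,  1.26824602],
       [ 0.        ,  0.        ,  0.        ,  1.        ]])}
motor_a_mid [([0.3698, -0.2466, 0.0161], 0.63)]
gear_
[... 337 characters left out ...]
35373686041856, 'cx': 319.1363857333199, 'cy': 235.14582429725587, 'cam_to_world': array([[ 0.863633  , -0.26294106,  0.43011631, -0.03635641],
       [-0.50359787, -0.41112784,  0.75984412, -0.95652415],
       [-0.02296143, -0.87283211, -0.48748013,  0.69065599],
       [ 0.        ,  0.        ,  0.        ,  1.        ]])}
motor_a_mid [([0.3651, -0.2458, 0.0158], 0.72)]
gear_a_mid [([0.4229, -0.0055, 0.0153], 0.62)]
profile_a_mid [([0.3585, 0.2648, 0.0165], 0.75)]
bin_motor [([0.6679, 0.0184, -0.0012], 0.85)]
bin_gear [([0.5793, -0.2346, 0.0007], 0.55)]
bin_profile [([0.6006, 0.2515, -0.0025], 0.86)]
estop [([0.4689, 0.442, 0.0024], 0.98)]
stand [([0.4842, -0.4479, 0.002], 0.72)]
-0.0187
```

View pics/top0.png

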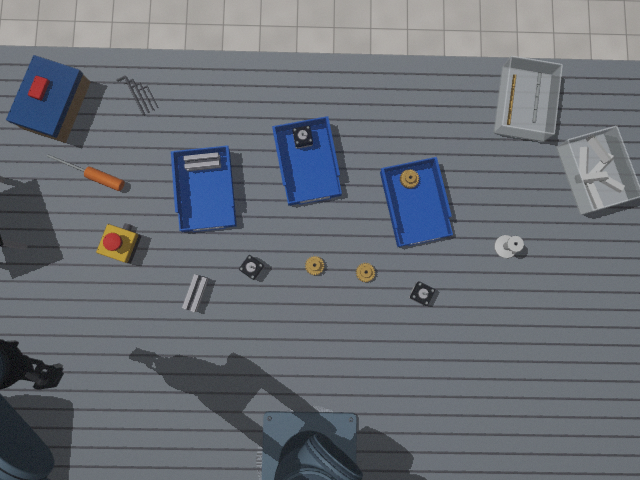

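View pics/side0.png

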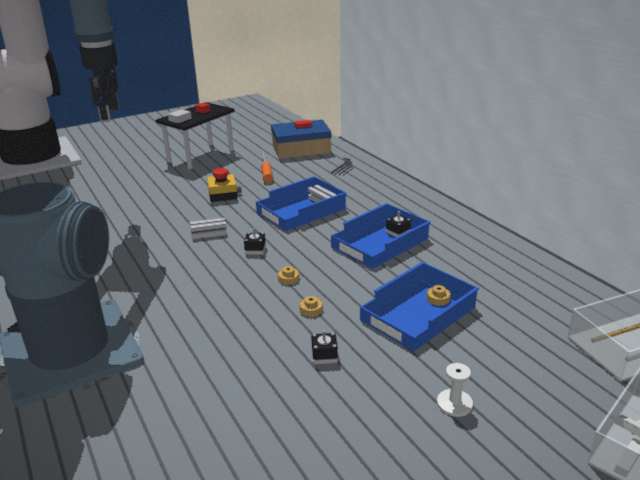

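Run:
```python
from rig import r
for c in("top","side"):
    for t in ["motor_b_mid","gear_b_mid"]:
        print(c,t,[([round(v,4) for v in x["at"]],round(x["conf"],2)) for x in r.pinpoint(c,t)],[([round(v,4) for v in x["at"]],round(x["conf"],2)) for x in r.look_for(c,t)])
```

```text
top motor_b_mid [([0.4253, 0.136, 0.0151], 0.87)] [([0.4247, 0.136, 0.0348], 0.63)]
top gear_b_mid [([0.4175, -0.1201, 0.0117], 0.77)] [([0.4127, -0.1182, 0.0128], 0.57)]
side motor_b_mid [([0.4196, 0.1405, 0.0149], 0.68)] [([0.4165, 0.1266, 0.0298], 0.67)]
side gear_b_mid [([0.4128, -0.1197, 0.0134], 0.85)] [([0.4088, -0.1309, 0.0168], 0.94)]
```

The top view shows the profile at (195,293), motors at (251,267) and (423,293), and gears at (315,265) and (366,272). The bins are profile (204,188), motor (307,160) and gear (415,202). Next I'll measure exact poses and yaws.

```bash
cat > h.py <<'E'
from rig import r
import numpy as np, cv2
def cloud(c):
    p,d=r.camera(c); k=r.calibration(c); f=240/np.tan(np.radians(k["vertical_fov"]/2))
    v,u=np.mgrid[:480,:640]; T=np.array(k["cam_to_world"])
    P=np.stack([(u-k["cx"])/f*d,(v-k["cy"])/f*d,d],-1)@T[:3,:3].T+T[:3,3]
    P[d==0]=np.nan
    return p,P
def rect(xy):
    (c,s,a)=cv2.minAreaRect((xy*1000).astype(np.float32)); return np.round(c,1),np.round(s,1),round(a,1)
E
python3 - <<'E'
from h import *
p,P=cloud("top")
z=P[200:330,150:450,2]; print("table z", np.nanmedian(z))
hsv=cv2.cvtColor(p,cv2.COLOR_BGR2HSV)
blue=((hsv[...,0]>105)&(hsv[...,0]<125)&(hsv[...,1]>150)&(hsv[...,2]>60)).astype(np.uint8)
n,l,s,c=cv2.connectedComponentsWithStats(blue)
for i in range(1,n):
    if s[i,4]>1500:
        q=P[l==i]; q=q[np.isfinite(q[:,2])]
        print("blue",s[i],"all",rect(q[:,:2]),"rim>35",rect(q[q[:,2]>.035][:,:2]),"floor", np.round(np.median(q[q[:,2]<.015],0),4))
for nm,(u,v) in dict(profile=(195,293),mB=(251,267),mA=(423,293),gA=(315,265),gB=(366,272),mIn=(303,135),gIn=(411,179),pIn=(202,161)).items():
    w=P[v-20:v+21,u-20:u+21].reshape(-1,3); uv=np.mgrid[v-20:v+21,u-20:u+21]
    x0=P[v,u]
    for lo in (.006,.02,.028):
        m=(w[:,2]>lo)&(np.hypot(*(w[:,:2]-x0[:2]).T)<.05); 
        if m.sum()>5: print(nm,lo,m.sum(),rect(w[m][:,:2]),np.round(w[m].mean(0),4),np.round(np.nanmax(w[m][:,2]),3))
big=cv2.resize(p[220:330,170:450],None,fx=2.8,fy=2.8,interpolation=cv2.INTER_CUBIC); cv2.imwrite("pics/crop.png",big)
E
```

```text
table z 0.0009652370473165472
blue [   6   77   65   58 1632] all (array([781. , 625.3]), array([115. , 124.6]), 73.2) rim>35 (array([781. , 625.3]), array([115. , 124.6]), 73.2) floor [nan nan nan]
blue [ 273  117   69   88 3939] all (array([669.9,  17.2]), array([182.7, 131.7]), 12.1) rim>35 (array([670.4,  17.3]), array([181.8, 131.6]), 11.9) floor [0.6635 0.0126 0.0033]
blue [ 171  146   65   86 3715] all (array([599.5, 253.3]), array([183.1, 132.4]), 7.4) rim>35 (array([600.2, 253.3]), array([181.5, 132.4]), 6.9) floor [0.5855 0.2544 0.0033]
blue [ 380  157   73   90 4265] all (array([ 577.6, -235.8]), array([184.4, 132.6]), 13.5) rim>35 (array([ 579. , -235.5]), array([181.6, 132.6]), 13.5) floor [ 0.5721 -0.2444  0.0037]
profile 0.006 570 (array([362.5, 268.2]), array([83.5, 80.1]), 73.9) [0.3609 0.2623 0.0256] 0.037
profile 0.02 469 (array([361. , 263.5]), array([31.2, 80. ]), 72.5) [0.3612 0.2633 0.0284] 0.037
profile 0.028 288 (array([360.8, 263.6]), array([30.7, 79.4]), 72.6) [0.3604 0.2638 0.0308] 0.037
mB 0.006 377 (array([415.5, 141.5]), array([75.4, 71.9]), 72.0) [0.42
[... 1121 characters left out ...]
y([54.6, 81. ]), 10.2) [0.7364 0.0311 0.0366] 0.059
mIn 0.028 447 (array([734.9,  28.8]), array([54.4, 80.6]), 12.8) [0.736  0.0311 0.0382] 0.059
gIn 0.006 568 (array([ 630.5, -225.8]), array([84.9, 91.8]), 1.3) [ 0.6386 -0.2204  0.0197] 0.049
gIn 0.02 229 (array([ 642.4, -219.2]), array([50.9, 68.7]), 13.7) [ 0.6494 -0.2184  0.0309] 0.049
gIn 0.028 114 (array([ 646.3, -218.2]), array([42.9, 68.7]), 13.7) [ 0.6574 -0.2161  0.0377] 0.049
pIn 0.006 831 (array([662.7, 263.5]), array([84.6, 91.8]), 2.1) [0.668  0.2607 0.0274] 0.051
pIn 0.02 645 (array([669.7, 261.9]), array([41.7, 88.9]), 7.4) [0.6704 0.2619 0.032 ] 0.051
pIn 0.028 472 (array([669.8, 261.2]), array([41.7, 87.4]), 7.4) [0.6706 0.2618 0.0347] 0.051
  return _methods._mean(a, axis=axis, dtype=dtype,
  ret = um.true_divide(
```

View pics/crop.png

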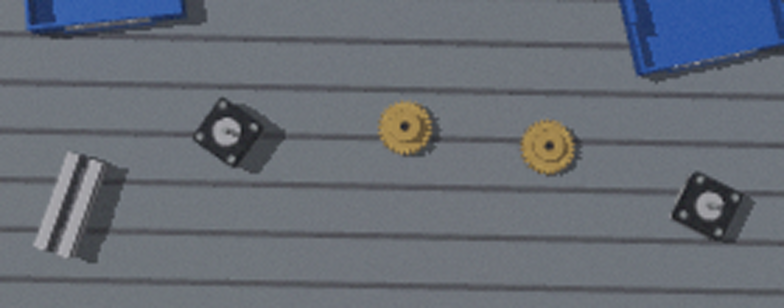

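Poses agree between the depth fit and the networks. I'll write a small helper that works out the tool-frame fractions.

```bash
cat >> h.py <<'E'
from scipy.spatial.transform import Rotation as Ro
def plan(x,y,z,yawdeg):
    s=r.state(); R=Ro.from_euler('xyz',s["tool_rot"])
    T=Ro.from_euler('xyz',[np.pi,0,np.radians(yawdeg)])
    d=R.inv().apply(np.array([x,y,z])-s["eef_pos"])/.25
    rv=(R.inv()*T).as_rotvec()/np.pi
    print("shift",np.round(d,4),"turn",np.round(rv,4),"steps t",round(np.linalg.norm(d)*250/41.7,1),"r",round(np.linalg.norm(rv)*180/7.16,1))
def binpt(b,x,y):
    cx,cy,a={'m':(.6700,.0173,11.9),'p':(.5998,.2533,7.0),'g':(.5783,-.2356,13.5)}[b]
    a=np.radians(a); return cx+x*np.cos(a)-y*np.sin(a),cy+x*np.sin(a)+y*np.cos(a)
E
python3 -c "
from h import *
plan(.3693,-.2477,.15,-25.9)
for b,x in(('m',5),('m',-50),('g',5),('g',-50),('p',-15)): print(b,x,np.round(binpt(b,x/1000,0),4))"
```

```text
shift [-2.4624  1.7594  0.3252] turn [-0.     -0.      0.5029] steps t 18.2 r 12.6
m 5 [0.6749 0.0183]
m -50 [0.6211 0.007 ]
g 5 [ 0.5832 -0.2344]
g -50 [ 0.5297 -0.2473]
p -15 [0.5849 0.2515]
```

```bash
python3 -m pendant '[[[-0.82,0.586,0.05,0,0,0.25,1],[-0.82,0.586,0.05,0,0,0.25,1],[-0.82,0.586,0.05,0,0,0.25,1],[-0.82,0.586,0.05,0,0,0.25,1],[-0.82,0.586,0.05,0,0,0.25,1],[-0.82,0.586,0.05,0,0,0.25,1],[-0.82,0.586,0.05,0,0,0.25,1],[-0.82,0.586,0.05,0,0,0.25,1]]]' 40; python3 -c "
from h import *
plan(.3693,-.2477,.15,-25.9)"
```

```text
time: 2.02
eef_pos: [0.2808, 0.247, 0.219]
tool_rot: [3.141, -0.001, 0.336]
wrist_force: [0.8, -0.5, -0.1]
opening: 0.0858
shift [-0.3184  1.9847  0.2761] turn [-1.000e-04 -2.000e-04  2.508e-01] steps t 12.2 r 6.3
```

```bash
python3 -m pendant '[[[-0.16,0.99,0.14,0,0,0.25,1],[-0.16,0.99,0.14,0,0,0.25,1],[-0.16,0.99,0.14,0,0,0.25,1],[-0.16,0.99,0.14,0,0,0.25,1],[-0.16,0.99,0.14,0,0,0.25,1],[-0.16,0.99,0.14,0,0,0.25,1],[-0.16,0.99,0.14,0,0,0.25,1]]]' 40; python3 -c "
from h import *
plan(.3693,-.2477,.15,-25.9)"
```

```text
time: 2.6
eef_pos: [0.3266, -0.0053, 0.1841]
tool_rot: [3.14, -0.003, -0.46]
wrist_force: [0.3, -0.6, 0.8]
opening: 0.0852
shift [0.5829 0.7927 0.1393] turn [ 0.0004 -0.0011 -0.0025] steps t 6.0 r 0.1
```

```bash
python3 -m pendant '[[[0.583,0.793,0.14,0,0,0,1],[0.583,0.793,0.14,0,0,0,1],[0.583,0.793,0.14,0,0,0,1],[0.583,0.793,0.14,0,0,0,1],[0.583,0.793,0.14,0,0,0,1],[0.583,0.793,0.14,0,0,0,1],[0.583,0.793,0.14,0,0,0,1],[0.583,0.793,0.14,0,0,0,1]]]' 40; python3 -c "
from h import *
plan(.3693,-.2477,.04,-25.9)
plan(.3693,-.2477,.001,-25.9)
p,P=cloud('side'); cv2.imwrite('pics/s1.png',cv2.resize(p[250:450,200:450],None,fx=3,fy=3))"
```

```text
time: 3.27
eef_pos: [0.3705, -0.2494, 0.1492]
tool_rot: [3.141, -0.003, -0.46]
wrist_force: [-1.0, 0.9, 0.6]
opening: 0.0855
shift [-0.0086 -0.0045  0.4368] turn [ 0.0003 -0.001  -0.0026] steps t 2.6 r 0.1
shift [-0.0091 -0.0047  0.5928] turn [ 0.0003 -0.001  -0.0026] steps t 3.6 r 0.1
```

View pics/s1.png

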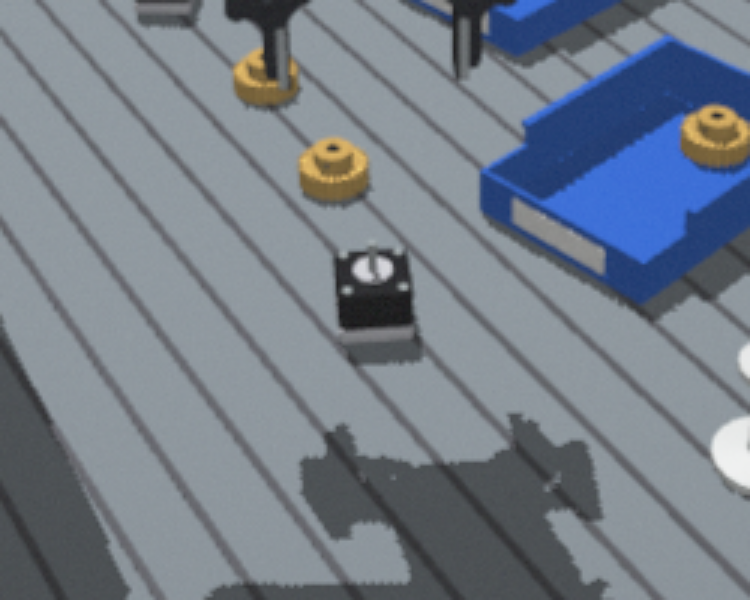

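The gripper is above motor A (crop (373,290)) with its fingers either side of it. Descending.

```bash
python3 -m pendant '[[[-0.009,-0.005,0.15,0,0,-0.003,1],[-0.009,-0.005,0.3,0,0,-0.003,1],[-0.009,-0.005,0.44,0,0,-0.003,1],[-0.009,-0.005,0.52,0,0,-0.003,1],[-0.009,-0.005,0.56,0,0,-0.003,1],[-0.009,-0.005,0.593,0,0,-0.003,1],[-0.009,-0.005,0.593,0,0,-0.003,1],[-0.009,-0.005,0.593,0,0,-0.003,1]]]' 40;  python3 -m pendant '[[[0,0,0,0,0,0,-1],[0,0,0,0,0,0,-1],[0,0,0,0,0,0,-1],[0,0,0,0,0,0,-1],[0,0,0,0,0,0,-1],[0,0,0,0,0,0,-1],[0,0,0,0,0,0,-1],[0,0,0,0,0,0,-1]]]' 40;python3 -c "
from h import *
p,P=cloud('side'); cv2.imwrite('pics/s2.png',cv2.resize(p[250:450,200:450],None,fx=3,fy=3)); print(r.state())"
```

```text
time: 3.98
eef_pos: [0.3691, -0.2445, 0.0015]
tool_rot: [3.142, -0.002, -0.448]
wrist_force: [-0.4, -1.5, 0.1]
opening: 0.0856
time: 4.65
eef_pos: [0.3696, -0.2449, 0.0024]
tool_rot: [3.141, -0.004, -0.448]
wrist_force: [0.2, 1.2, 6.6]
opening: 0.0414
{'time': 4.7, 'qpos': array([-8.38619835e-01,  3.75626615e-01,  2.05607771e+00,  1.54364846e-03,
        7.06471368e-01, -3.91702030e-01]), 'joint_vel': array([-0.00103081,  0.00053591, -0.00185914,  0.00054713,  0.00031974,
        0.00101223]), 'joint_efforts': array([-6.80050179e-01, -3.65054190e+01, -1.60705036e+01, -2.00161566e-01,
       -4.77684550e-01,  3.31311487e-02]), 'eef_pos': array([ 0.36957095, -0.2448845 ,  0.00239015]), 'tool_rot': array([ 3.14121829, -0.0035417 , -0.44808962]), 'wrist_force': array([0.52134815, 2.06154113, 6.90106922]), 'ft_torque': array([0.31856803, 0.11065549, 0.05946867]), 'opening': 0.04140552036907932}
```

View pics/s2.png

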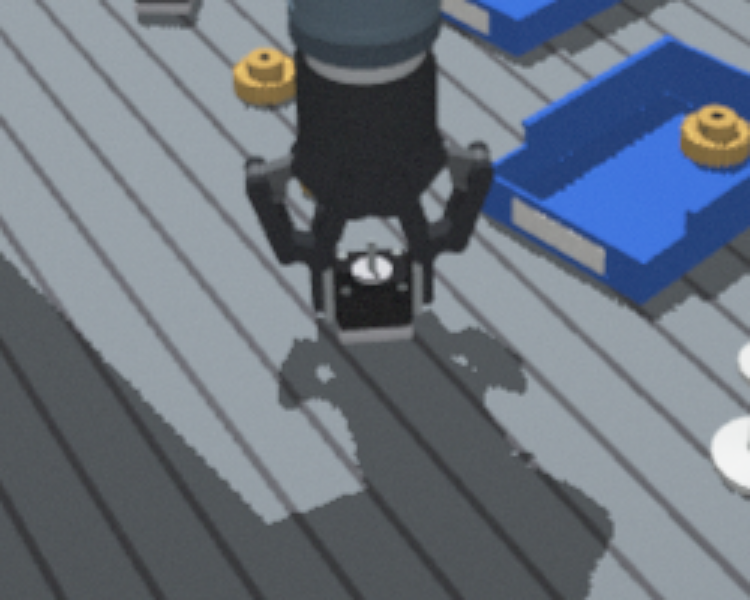

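Motor A is held, with the opening at 41.4 mm. Lifting.

```bash
python3 -m pendant '[[[0,0,-0.1,0,0,0,-1],[0,0,-0.25,0,0,0,-1],[0,0,-0.4,0,0,0,-1],[0,0,-0.55,0,0,0,-1],[0,0,-0.6,0,0,0,-1],[0,0,-0.6,0,0,0,-1],[0,0,-0.6,0,0,0,-1]]]' 40;python3 -c "
from h import *
s=r.state(); print(s['eef_pos'],s['wrist_force'],s['opening'])
plan(.6749,.0183,.15,-78.1)"
```

```text
time: 5.28
eef_pos: [0.369, -0.2447, 0.1526]
tool_rot: [3.141, -0.005, -0.448]
wrist_force: [0.0, -0.4, -2.7]
opening: 0.0411
[ 0.36903696 -0.24465341  0.15261714] [ 0.01526292 -0.35590031 -2.69596563] 0.04109651456377338
shift [ 0.6466 -1.4782  0.0123] turn [-0.0004 -0.0016  0.2912] steps t 9.7 r 7.3
```

```bash
python3 -m pendant '[[[0.43,-0.985,0,0,0,0.2,-1],[0.43,-0.985,0,0,0,0.2,-1],[0.43,-0.985,0,0,0,0.2,-1],[0.43,-0.985,0,0,0,0.2,-1],[0.43,-0.985,0,0,0,0.2,-1],[0.43,-0.985,0,0,0,0.2,-1],[0.43,-0.985,0,0,0,0.2,-1],[0.43,-0.985,0,0,0,0.2,-1]]]';python3 -c "
from h import *
plan(.6749,.0183,.12,-78.1)"
```

```text
time: 5.95
eef_pos: [0.5753, -0.0646, 0.1498]
tool_rot: [-3.139, -0.001, -1.074]
wrist_force: [0.7, -0.5, -1.8]
opening: 0.0414
shift [-0.1016 -0.5078  0.1205] turn [-0.0008 -0.0002  0.0922] steps t 3.2 r 2.3
```

```bash
python3 -m pendant '[[[-0.102,-0.508,0.12,-0.001,0,0.092,-1],[-0.102,-0.508,0.12,-0.001,0,0.092,-1],[-0.102,-0.508,0.12,-0.001,0,0.092,-1],[-0.102,-0.508,0.12,-0.001,0,0.092,-1],[-0.102,-0.508,0.12,-0.001,0,0.092,-1],[-0.102,-0.508,0.12,-0.001,0,0.092,-1],[-0.102,-0.508,0.12,-0.001,0,0.092,-1]]]';python3 -c "
from h import *
plan(.6749,.0183,.0055,-78.1)
p,P=cloud('top'); cv2.imwrite('pics/t3.png',cv2.resize(p[100:230,240:370],None,fx=4,fy=4))
p,P=cloud('side'); cv2.imwrite('pics/s3.png',cv2.resize(p[150:300,300:480],None,fx=4,fy=4))"
```

```text
time: 6.53
eef_pos: [0.6732, 0.0178, 0.1181]
tool_rot: [3.137, 0.0, -1.363]
wrist_force: [-0.4, 0.7, -1.7]
opening: 0.0413
shift [-4.000e-04 -8.900e-03  4.503e-01] turn [0.0014 0.0001 0.0002] steps t 2.7 r 0.0
```

View pics/s3.png

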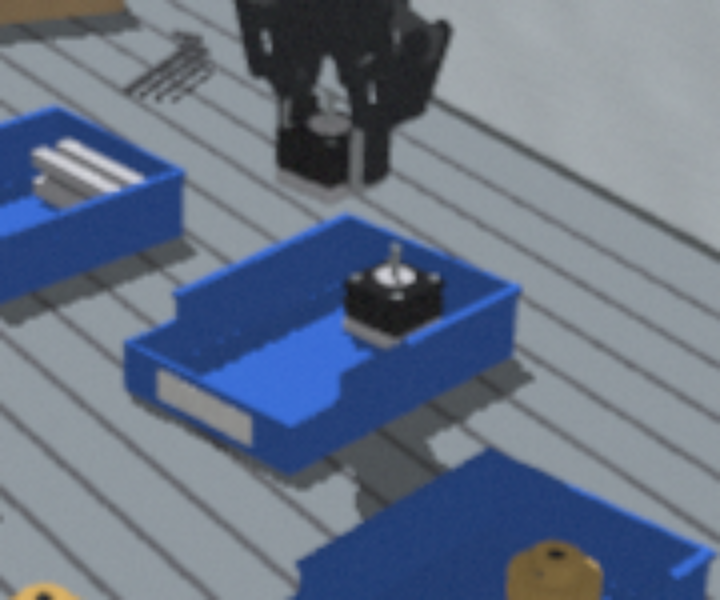

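Motor A hangs level over the bin at crop (320,150). Lowering it to just above the floor, then slowing down.

```bash
python3 -m pendant '[[[0,-0.009,0.13,0.0014,0,0,-1],[0,-0.009,0.26,0.0014,0,0,-1],[0,-0.009,0.35,0.0014,0,0,-1],[0,-0.009,0.4,0.0014,0,0,-1],[0,-0.009,0.42,0.0014,0,0,-1],[0,-0.009,0.435,0.0014,0,0,-1],[0,-0.009,0.435,0.0014,0,0,-1],[0,-0.009,0.435,0.0014,0,0,-1]]]';python3 -c "
from h import *
plan(.6749,.0183,.0055,-78.1)"
```

```text
time: 7.3
eef_pos: [0.677, 0.0173, 0.0126]
tool_rot: [-3.136, -0.001, -1.364]
wrist_force: [0.2, 0.8, -2.1]
opening: 0.0413
shift [-0.0057  0.0077  0.0286] turn [-0.0017 -0.0004 -0.0003] steps t 0.2 r 0.0
```

```bash
python3 -m pendant '[[[0,0,0.006,-0.0015,0,0,-1],[0,0,0.012,-0.0015,0,0,-1],[0,0,0.018,-0.0015,0,0,-1],[0,0,0.022,-0.0015,0,0,-1],[0,0,0.026,-0.0015,0,0,-1],[0,0,0.026,-0.0015,0,0,-1],[0,0,0.026,-0.0015,0,0,-1]]]'
```

```text
time: 7.88
eef_pos: [0.6769, 0.0174, 0.0059]
tool_rot: [-3.141, -0.001, -1.364]
wrist_force: [-0.1, 0.1, -2.4]
opening: 0.041
```

Not touching yet, so I'll go down a little further.

```bash
python3 -m pendant '[[[0,0,0.002,0,0,0,-1],[0,0,0.004,0,0,0,-1],[0,0,0.004,0,0,0,-1],[0,0,0.004,0,0,0,-1]]]'
```

```text
time: 8.22
eef_pos: [0.6771, 0.0174, 0.0055]
tool_rot: [-3.141, -0.001, -1.364]
wrist_force: [-1.2, 0.1, 2.5]
opening: 0.0414
```

Contact: the force went from -2.4 to +2.5 N. Opening partly, then retreating.

```bash
python3 -m pendant '[[[0,0,0,0,0,0,0.1],[0,0,0,0,0,0,0.2],[0,0,0,0,0,0,0.35],[0,0,0,0,0,0,0.35],[0,0,0,0,0,0,0.35]]]'; python3 -m pendant '[[[0,0,-0.05,0,0,0,0.35],[0,0,-0.15,0,0,0,0.35],[0,0,-0.3,0,0,0,0.35],[0,0,-0.45,0,0,0,0.35],[0,0,-0.58,0,0,0,0.35],[0,0,-0.58,0,0,0,0.8],[0,0,-0.58,0,0,0,1]]]';python3 -c "
from h import *
plan(.421,.1389,.15,-34.1); plan(.421,.1389,.15,-124.1); print(r.state()['qpos'])
p,P=cloud('side'); cv2.imwrite('pics/s4.png',cv2.resize(p[150:300,300:480],None,fx=4,fy=4))"
```

```text
time: 8.63
eef_pos: [0.6771, 0.0174, 0.0054]
tool_rot: [-3.141, -0.001, -1.364]
wrist_force: [0.6, 0.8, -0.1]
opening: 0.0575
time: 9.22
eef_pos: [0.6788, 0.0173, 0.1546]
tool_rot: [-3.134, -0.004, -1.364]
wrist_force: [0.3, 0.5, -0.5]
opening: 0.0791
shift [-0.6879  0.9093  0.0093] turn [-0.0017 -0.0021 -0.2447] steps t 6.8 r 6.2
shift [-0.6879  0.9093  0.0093] turn [-2.700e-03 -2.000e-04  2.553e-01] steps t 6.8 r 6.4
[-1.37800501e-01  5.36090838e-01  1.30642304e+00 -1.18667312e-03
  1.29089263e+00  1.22631190e+00]
```

View pics/s4.png

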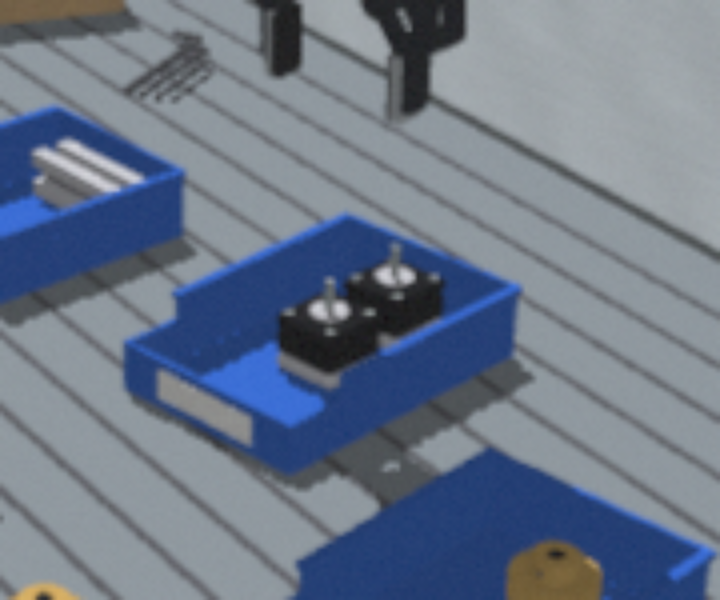

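Motor A stands upright in the bin at crop (330,330), beside the original motor. Now motor B.

```bash
python3 -m pendant '[[[-0.688,0.909,0,-0.0017,-0.002,-0.245,1],[-0.688,0.909,0,-0.0017,-0.002,-0.245,1],[-0.688,0.909,0,-0.0017,-0.002,-0.245,1],[-0.688,0.909,0,-0.0017,-0.002,-0.245,1],[-0.688,0.909,0,-0.0017,-0.002,-0.245,1],[-0.688,0.909,0,-0.0017,-0.002,-0.245,1],[-0.688,0.909,0,-0.0017,-0.002,-0.245,1],[-0.688,0.909,0,-0.0017,-0.002,-0.245,1]]]' 40; python3 -m pendant '[[[0,0,0,0,0,0,1],[0,0,0,0,0,0,1]]]'; python3 -c "
from h import *
plan(.421,.1389,.002,-34.1)"
```

```text
time: 9.93
eef_pos: [0.4111, 0.1411, 0.1488]
tool_rot: [3.135, 0.012, -0.59]
wrist_force: [-0.1, -0.4, -0.6]
opening: 0.0854
time: 10.1
eef_pos: [0.4096, 0.1413, 0.1479]
tool_rot: [3.133, 0.015, -0.59]
wrist_force: [-0.5, -0.0, -0.1]
opening: 0.0856
shift [ 0.0518 -0.0226  0.5826] turn [0.0028 0.0047 0.0017] steps t 3.5 r 0.1
```

```bash
python3 -m pendant '[[[0.052,-0.023,0.05,0.003,0.005,0.002,1],[0.052,-0.023,0.2,0.003,0.005,0.002,1],[0.052,-0.023,0.35,0.003,0.005,0.002,1],[0.052,-0.023,0.48,0.003,0.005,0.002,1],[0.052,-0.023,0.54,0.003,0.005,0.002,1],[0.052,-0.023,0.575,0.003,0.005,0.002,1],[0.052,-0.023,0.582,0.003,0.005,0.002,1],[0.052,-0.023,0.582,0.003,0.005,0.002,1]]]' 40; python3 -c "
from h import *
plan(.421,.1389,.002,-34.1)"
```

```text
time: 10.77
eef_pos: [0.4217, 0.1386, 0.0017]
tool_rot: [-3.142, -0.0, -0.597]
wrist_force: [0.2, -0.1, 1.1]
opening: 0.0853
shift [-0.0032  0.0006 -0.0011] turn [-0.     -0.0001 -0.0006] steps t 0.0 r 0.0
```

```bash
python3 -m pendant '[[[0,0,0,0,0,0,-1],[0,0,0,0,0,0,-1],[0,0,0,0,0,0,-1],[0,0,0,0,0,0,-1],[0,0,0,0,0,0,-1],[0,0,0,0,0,0,-1],[0,0,0,0,0,0,-1]]]' 40; python3 -m pendant '[[[0,0,-0.1,0,0,0,-1],[0,0,-0.25,0,0,0,-1],[0,0,-0.4,0,0,0,-1],[0,0,-0.55,0,0,0,-1],[0,0,-0.6,0,0,0,-1],[0,0,-0.6,0,0,0,-1],[0,0,-0.6,0,0,0,-1]]]' 40;python3 -c "
from h import *
plan(.6211,.007,.14,-78.1)"
```

```text
time: 11.35
eef_pos: [0.4225, 0.1387, 0.0028]
tool_rot: [-3.14, -0.002, -0.597]
wrist_force: [-1.1, 0.1, 6.5]
opening: 0.0415
time: 11.93
eef_pos: [0.4221, 0.1388, 0.1532]
tool_rot: [-3.139, -0.004, -0.597]
wrist_force: [0.2, -0.8, -2.4]
opening: 0.0413
shift [ 0.9544 -0.0111  0.0562] turn [-0.0012 -0.0008  0.244 ] steps t 5.7 r 6.1
```

```bash
python3 -m pendant '[[[0.954,-0.011,0.05,-0.001,-0.001,0.244,-1],[0.954,-0.011,0.05,-0.001,-0.001,0.244,-1],[0.954,-0.011,0.05,-0.001,-0.001,0.244,-1],[0.954,-0.011,0.05,-0.001,-0.001,0.244,-1],[0.954,-0.011,0.05,-0.001,-0.001,0.244,-1],[0.954,-0.011,0.05,-0.001,-0.001,0.244,-1],[0.954,-0.011,0.05,-0.001,-0.001,0.244,-1],[0.954,-0.011,0.05,-0.001,-0.001,0.244,-1]]]';python3 -c "
from h import *
plan(.6211,.007,.012,-78.1)"
```

```text
time: 12.6
eef_pos: [0.6202, 0.006, 0.1376]
tool_rot: [3.136, 0.003, -1.365]
wrist_force: [-0.4, -0.1, -2.0]
opening: 0.0413
shift [-0.0017 -0.0072  0.5024] turn [ 0.0017  0.001  -0.0007] steps t 3.0 r 0.1
```

```bash
python3 -m pendant '[[[-0.002,-0.004,0.13,0.001,0,0,-1],[-0.002,-0.004,0.26,0.001,0,0,-1],[-0.002,-0.004,0.38,0.001,0,0,-1],[-0.002,-0.004,0.45,0.001,0,0,-1],[-0.002,-0.004,0.48,0.001,0,0,-1],[-0.002,-0.004,0.498,0.001,0,0,-1],[-0.002,-0.004,0.498,0.001,0,0,-1],[-0.002,-0.004,0.498,0.001,0,0,-1]]]';python3 -c "
from h import *
plan(.6211,.007,.0058,-78.1)"
```

```text
time: 13.27
eef_pos: [0.6207, 0.0072, 0.0141]
tool_rot: [3.141, 0.003, -1.365]
wrist_force: [0.8, -0.3, -2.0]
opening: 0.0416
shift [ 0.0011 -0.0013  0.0331] turn [ 0.0003  0.0008 -0.0004] steps t 0.2 r 0.0
```

```bash
python3 -m pendant '[[[0,0,0.008,0,0.0008,0,-1],[0,0,0.016,0,0.0008,0,-1],[0,0,0.022,0,0.0008,0,-1],[0,0,0.027,0,0.0008,0,-1],[0,0,0.031,0,0.0008,0,-1],[0,0,0.033,0,0.0008,0,-1],[0,0,0.034,0,0.0008,0,-1],[0,0,0.034,0,0.0008,0,-1]]]'
```

```text
time: 13.93
eef_pos: [0.6207, 0.0071, 0.0059]
tool_rot: [3.141, 0.0, -1.364]
wrist_force: [-3.4, 0.2, 1.6]
opening: 0.0416
```

Contact. Releasing and retreating.

```bash
python3 -m pendant '[[[0,0,0,0,0,0,0.1],[0,0,0,0,0,0,0.2],[0,0,0,0,0,0,0.35],[0,0,0,0,0,0,0.35],[0,0,0,0,0,0,0.35]]]'; python3 -m pendant '[[[0,0,-0.05,0,0,0,0.35],[0,0,-0.15,0,0,0,0.35],[0,0,-0.3,0,0,0,0.35],[0,0,-0.45,0,0,0,0.35],[0,0,-0.58,0,0,0,0.35],[0,0,-0.58,0,0,0,0.8],[0,0,-0.58,0,0,0,1]]]';python3 -c "
from h import *
plan(.429,-.0035,.14,-60)
p,P=cloud('side'); cv2.imwrite('pics/s5.png',cv2.resize(p[150:300,300:480],None,fx=4,fy=4))"
```

```text
time: 14.35
eef_pos: [0.6208, 0.0071, 0.0059]
tool_rot: [3.141, 0.0, -1.364]
wrist_force: [-0.5, 0.5, -0.4]
opening: 0.0575
time: 14.93
eef_pos: [0.6227, 0.0069, 0.1548]
tool_rot: [-3.136, -0.002, -1.364]
wrist_force: [-0.2, -0.7, -0.2]
opening: 0.0795
shift [-0.1182  0.7671  0.0546] turn [-0.0016 -0.001  -0.101 ] steps t 4.7 r 2.5
```

View pics/s5.png

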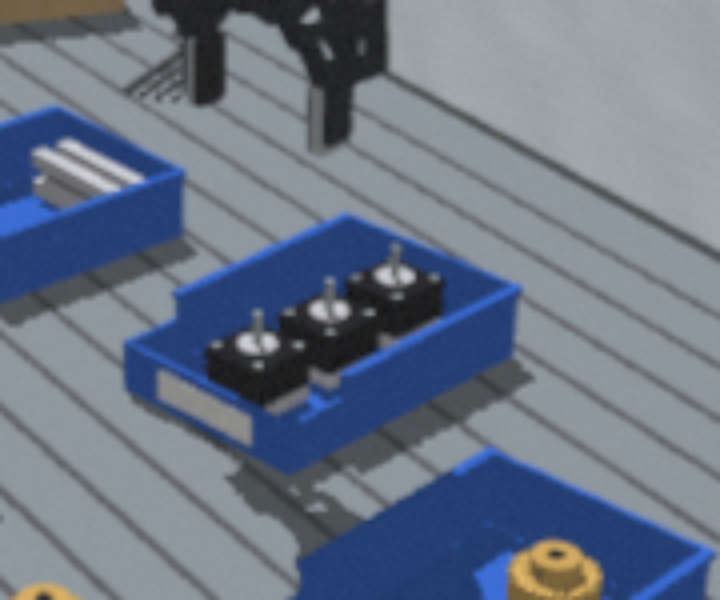

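All three motors are upright in the bin. Next is gear A.

```bash
python3 -m pendant '[[[-0.118,0.767,0.05,-0.0016,-0.001,-0.01,1],[-0.118,0.767,0.05,-0.0016,-0.001,-0.01,1],[-0.118,0.767,0.05,-0.0016,-0.001,-0.01,1],[-0.118,0.767,0.05,-0.0016,-0.001,-0.01,1],[-0.118,0.767,0.05,-0.0016,-0.001,-0.01,1],[-0.118,0.767,0.05,-0.0016,-0.001,-0.01,1],[-0.118,0.767,0.05,-0.0016,-0.001,-0.01,1],[-0.118,0.767,0.05,-0.0016,-0.001,-0.01,1]]]' ;python3 -c "
from h import *
plan(.4285,-.004,-.001,-76.5)"
```

```text
time: 15.65
eef_pos: [0.4281, -0.0034, 0.1394]
tool_rot: [3.138, 0.002, -1.333]
wrist_force: [0.6, -0.7, -0.1]
opening: 0.0856
shift [ 0.0039 -0.0029  0.5616] turn [0.001  0.0007 0.0006] steps t 3.4 r 0.0
```

```bash
python3 -m pendant '[[[0.004,-0.003,0.13,0.001,0.0007,0,1],[0.004,-0.003,0.26,0.001,0.0007,0,1],[0.004,-0.003,0.38,0.001,0.0007,0,1],[0.004,-0.003,0.48,0.001,0.0007,0,1],[0.004,-0.003,0.53,0.001,0.0007,0,1],[0.004,-0.003,0.557,0.001,0.0007,0,1],[0.004,-0.003,0.557,0.001,0.0007,0,1],[0.004,-0.003,0.557,0.001,0.0007,0,1]]]' 40; python3 -m pendant '[[[0,0,0,0,0,0,-1],[0,0,0,0,0,0,-1],[0,0,0,0,0,0,-1],[0,0,0,0,0,0,-1],[0,0,0,0,0,0,-1],[0,0,0,0,0,0,-1],[0,0,0,0,0,0,-1]]]' 40;python3 -c "
from h import *
p,P=cloud('side'); cv2.imwrite('pics/s6.png',cv2.resize(p[200:350,200:380],None,fx=4,fy=4))"
```

```text
time: 16.32
eef_pos: [0.4295, -0.0041, 0.0]
tool_rot: [3.141, 0.0, -1.333]
wrist_force: [0.3, -0.2, 0.1]
opening: 0.0855
time: 16.9
eef_pos: [0.4302, -0.0042, 0.0012]
tool_rot: [-3.14, -0.001, -1.333]
wrist_force: [-1.0, 0.3, 7.2]
opening: 0.0421
```

View pics/s6.png

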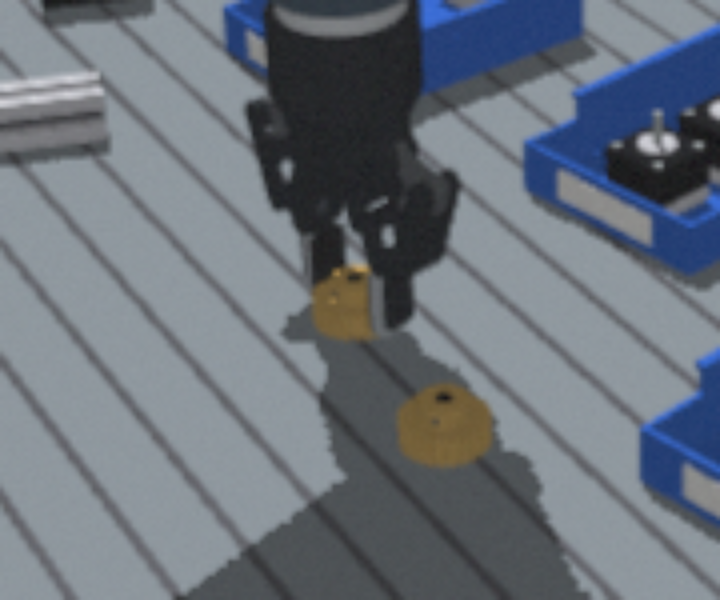

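Gear A is held by the rim. Lifting.

```bash
python3 -m pendant '[[[0,0,-0.05,0,0,0,-1],[0,0,-0.15,0,0,0,-1],[0,0,-0.3,0,0,0,-1],[0,0,-0.45,0,0,0,-1],[0,0,-0.54,0,0,0,-1],[0,0,-0.56,0,0,0,-1],[0,0,-0.56,0,0,0,-1],[0,0,-0.56,0,0,0,-1]]]' 50;python3 -c "
from h import *
plan(.5832,-.2344,.14,-76.5)
p,P=cloud('side'); cv2.imwrite('pics/s7.png',cv2.resize(p[150:300,200:380],None,fx=4,fy=4))"
```

```text
time: 17.62
eef_pos: [0.4291, -0.004, 0.1403]
tool_rot: [-3.141, -0.0, -1.333]
wrist_force: [0.5, 0.2, -2.5]
opening: 0.042
shift [ 1.041  -0.3822  0.0016] turn [-0.0002 -0.0001  0.0006] steps t 6.6 r 0.0
```

View pics/s7.png

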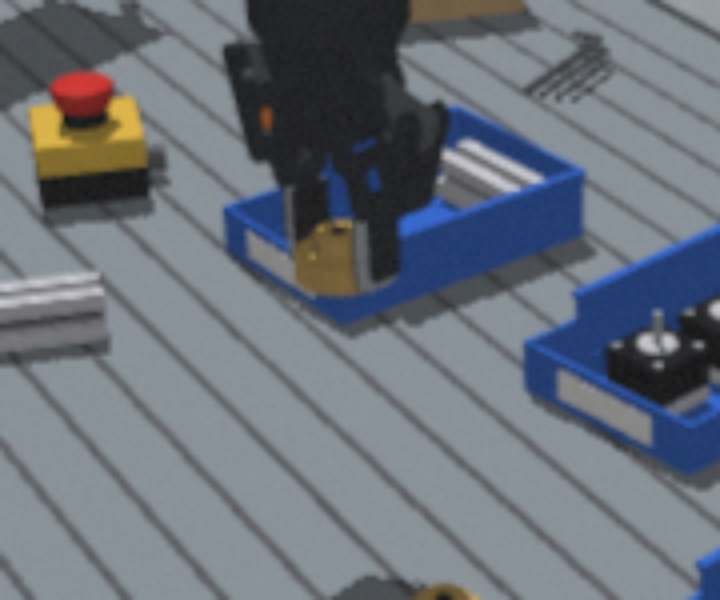

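Gear A hangs level in the jaws at crop (330,255). Moving it over the gear bin.

```bash
python3 -m pendant '[[[0.99,-0.36,0,0,0,0,-1],[0.99,-0.36,0,0,0,0,-1],[0.99,-0.36,0,0,0,0,-1],[0.99,-0.36,0,0,0,0,-1],[0.99,-0.36,0,0,0,0,-1],[0.99,-0.36,0,0,0,0,-1],[0.99,-0.36,0,0,0,0,-1]]]'; python3 -c "
from h import *
plan(.5832,-.2344,.012,-76.5)"
```

```text
time: 18.25
eef_pos: [0.576, -0.2285, 0.1359]
tool_rot: [3.139, 0.0, -1.336]
wrist_force: [0.6, -0.5, -1.8]
opening: 0.0414
shift [ 0.0296 -0.0238  0.4955] turn [ 0.0007  0.     -0.0003] steps t 3.0 r 0.0
```

```bash
python3 -m pendant '[[[0.03,-0.024,0.05,0.0005,0,0,-1],[0.03,-0.024,0.2,0.0005,0,0,-1],[0.03,-0.024,0.34,0.0005,0,0,-1],[0.03,-0.024,0.43,0.0005,0,0,-1],[0.03,-0.024,0.475,0.0005,0,0,-1],[0.03,-0.024,0.495,0.0005,0,0,-1],[0.03,-0.024,0.495,0.0005,0,0,-1],[0.03,-0.024,0.495,0.0005,0,0,-1]]]';python3 -c "
from h import *
plan(.5832,-.2344,.0045,-76.5)"
```

```text
time: 18.92
eef_pos: [0.5839, -0.2348, 0.0126]
tool_rot: [3.142, -0.001, -1.336]
wrist_force: [0.9, -0.1, -2.7]
opening: 0.0414
shift [-0.0021  0.0023  0.0325] turn [ 0.     -0.0002 -0.0003] steps t 0.2 r 0.0
```

```bash
python3 -m pendant '[[[0,0,0.008,0,0,0,-1],[0,0,0.015,0,0,0,-1],[0,0,0.021,0,0,0,-1],[0,0,0.026,0,0,0,-1],[0,0,0.029,0,0,0,-1],[0,0,0.03,0,0,0,-1],[0,0,0.03,0,0,0,-1],[0,0,0.03,0,0,0,-1]]]'; python3 -m pendant '[[[0,0,0.002,0,0,0,-1],[0,0,0.003,0,0,0,-1],[0,0,0.003,0,0,0,-1]]]'
```

```text
time: 19.58
eef_pos: [0.5838, -0.2348, 0.0051]
tool_rot: [3.141, -0.001, -1.336]
wrist_force: [0.7, 0.2, -1.7]
opening: 0.0414
time: 19.83
eef_pos: [0.5839, -0.2348, 0.0044]
tool_rot: [3.142, -0.001, -1.336]
wrist_force: [-0.3, 0.6, -1.6]
opening: 0.0416
```

```bash
python3 -m pendant '[[[0,0,0.002,0,0,0,-1],[0,0,0.003,0,0,0,-1],[0,0,0.003,0,0,0,-1]]]';python3 -m pendant '[[[0,0,0.002,0,0,0,-1],[0,0,0.002,0,0,0,-1],[0,0,0.002,0,0,0,-1]]]'
```

```text
time: 20.08
eef_pos: [0.5839, -0.2348, 0.0043]
tool_rot: [-3.141, -0.001, -1.336]
wrist_force: [-2.8, 1.7, 5.0]
opening: 0.0417
time: 20.33
eef_pos: [0.5839, -0.2348, 0.0043]
tool_rot: [-3.141, -0.001, -1.336]
wrist_force: [-3.0, 1.3, 6.0]
opening: 0.0419
```

Contact. Releasing gear A.

```bash
python3 -m pendant '[[[0,0,0,0,0,0,0.1],[0,0,0,0,0,0,0.2],[0,0,0,0,0,0,0.35],[0,0,0,0,0,0,0.35],[0,0,0,0,0,0,0.35]]]'; python3 -m pendant '[[[0,0,-0.05,0,0,0,0.35],[0,0,-0.15,0,0,0,0.35],[0,0,-0.3,0,0,0,0.35],[0,0,-0.45,0,0,0,0.35],[0,0,-0.55,0,0,0,0.35],[0,0,-0.55,0,0,0,0.8],[0,0,-0.55,0,0,0,1]]]';python3 -c "
from h import *
plan(.415,-.120,.14,-76.5)
p,P=cloud('side'); cv2.imwrite('pics/s8.png',cv2.resize(p[230:380,330:510],None,fx=4,fy=4))"
```

```text
time: 20.75
eef_pos: [0.584, -0.2348, 0.0041]
tool_rot: [-3.141, -0.001, -1.336]
wrist_force: [0.2, 0.5, 0.3]
opening: 0.0578
time: 21.33
eef_pos: [0.5852, -0.2355, 0.1449]
tool_rot: [-3.137, -0.005, -1.336]
wrist_force: [-0.9, 0.4, -0.9]
opening: 0.0795
shift [-0.6077  0.5546  0.0142] turn [-0.0013 -0.0016 -0.0002] steps t 4.9 r 0.1
```

View pics/s8.png

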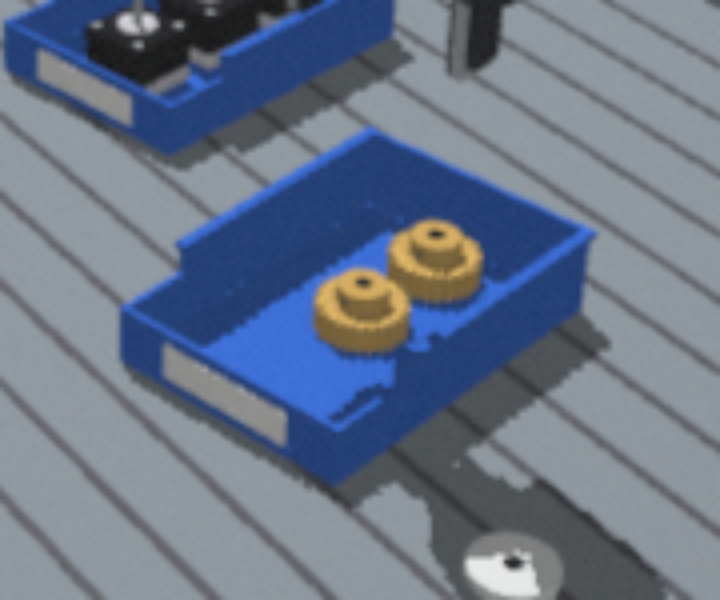

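Gear A lies flat with the hub up at crop (362,310). Next is gear B.

```bash
python3 -m pendant '[[[-0.607,0.555,0.015,-0.0013,-0.0016,0,1],[-0.607,0.555,0.015,-0.0013,-0.0016,0,1],[-0.607,0.555,0.015,-0.0013,-0.0016,0,1],[-0.607,0.555,0.015,-0.0013,-0.0016,0,1],[-0.607,0.555,0.015,-0.0013,-0.0016,0,1],[-0.607,0.555,0.015,-0.0013,-0.0016,0,1],[-0.607,0.555,0.015,-0.0013,-0.0016,0,1],[-0.607,0.555,0.015,-0.0013,-0.0016,0,1]]]' ;python3 -c "
from h import *
plan(.415,-.120,0,-76.5)"
```

```text
time: 22.05
eef_pos: [0.4139, -0.1196, 0.1382]
tool_rot: [3.139, 0.003, -1.336]
wrist_force: [0.2, -1.3, 0.8]
opening: 0.0854
shift [ 0.0043 -0.0054  0.5527] turn [ 0.0009  0.0009 -0.0002] steps t 3.3 r 0.0
```

```bash
python3 -m pendant '[[[0.004,-0.005,0.13,0.0008,0.0008,0,1],[0.004,-0.005,0.26,0.0008,0.0008,0,1],[0.004,-0.005,0.38,0.0008,0.0008,0,1],[0.004,-0.005,0.48,0.0008,0.0008,0,1],[0.004,-0.005,0.53,0.0008,0.0008,0,1],[0.004,-0.005,0.553,0.0008,0.0008,0,1],[0.004,-0.005,0.553,0.0008,0.0008,0,1],[0.004,-0.005,0.553,0.0008,0.0008,0,1]]]' 40; python3 -m pendant '[[[0,0,0,0,0,0,-1],[0,0,0,0,0,0,-1],[0,0,0,0,0,0,-1],[0,0,0,0,0,0,-1],[0,0,0,0,0,0,-1],[0,0,0,0,0,0,-1],[0,0,0,0,0,0,-1]]]' 50; python3 -m pendant '[[[0,0,-0.05,0,0,0,-1],[0,0,-0.15,0,0,0,-1],[0,0,-0.3,0,0,0,-1],[0,0,-0.45,0,0,0,-1],[0,0,-0.54,0,0,0,-1],[0,0,-0.56,0,0,0,-1],[0,0,-0.56,0,0,0,-1],[0,0,-0.56,0,0,0,-1]]]' 50;python3 -c "
from h import *
plan(.5297,-.2473,.14,-76.5)"
```

```text
time: 22.72
eef_pos: [0.4158, -0.1206, -0.0001]
tool_rot: [3.141, 0.0, -1.336]
wrist_force: [-0.5, -0.0, -0.3]
opening: 0.0852
time: 23.3
eef_pos: [0.4164, -0.121, 0.0011]
tool_rot: [-3.14, -0.001, -1.336]
wrist_force: [-0.9, 0.5, 7.7]
opening: 0.042
time: 23.97
eef_pos: [0.4155, -0.1204, 0.1403]
tool_rot: [-3.141, -0.001, -1.336]
wrist_force: [-0.4, -0.7, -1.7]
opening: 0.0416
shift [ 0.5998 -0.3262  0.002 ] turn [-0.0002 -0.0002 -0.0003] steps t 4.1 r 0.0
```

```bash
python3 -m pendant '[[[0.6,-0.326,0,0,0,0,-1],[0.6,-0.326,0,0,0,0,-1],[0.6,-0.326,0,0,0,0,-1],[0.6,-0.326,0,0,0,0,-1],[0.6,-0.326,0,0,0,0,-1],[0.6,-0.326,0,0,0,0,-1],[0.6,-0.326,0,0,0,0,-1]]]'; python3 -c "
from h import *
plan(.5297,-.2473,.012,-76.5)
p,P=cloud('side'); cv2.imwrite('pics/s9.png',cv2.resize(p[200:380,330:510],None,fx=3,fy=3))"
```

```text
time: 24.55
eef_pos: [0.528, -0.2463, 0.1374]
tool_rot: [3.138, 0.004, -1.336]
wrist_force: [0.1, 0.8, -1.7]
opening: 0.0416
shift [ 0.0076 -0.0072  0.5016] turn [ 0.001   0.0013 -0.0004] steps t 3.0 r 0.0
```

View pics/s9.png

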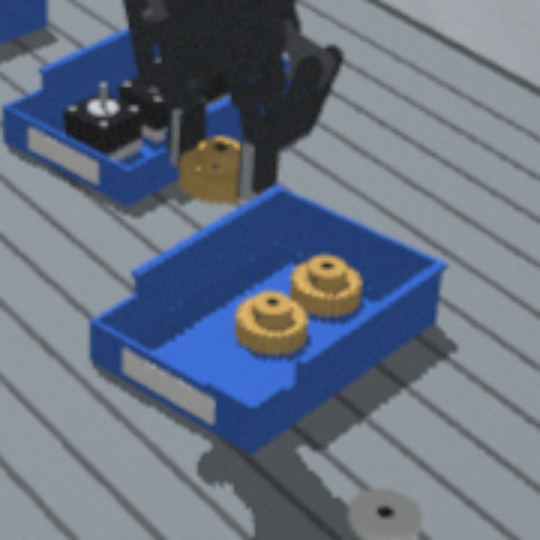

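Gear B is held level at (212,168), above the free front part of the bin. Lowering.

```bash
python3 -m pendant '[[[0.005,-0.005,0.05,0.0008,0.001,0,-1],[0.005,-0.005,0.2,0.0008,0.001,0,-1],[0.005,-0.005,0.34,0.0008,0.001,0,-1],[0.005,-0.005,0.43,0.0008,0.001,0,-1],[0.005,-0.005,0.475,0.0008,0.001,0,-1],[0.005,-0.005,0.498,0.0008,0.001,0,-1],[0.005,-0.005,0.498,0.0008,0.001,0,-1],[0.005,-0.005,0.498,0.0008,0.001,0,-1]]]';python3 -c "
from h import *
plan(.5297,-.2473,.0042,-76.5)"
```

```text
time: 25.27
eef_pos: [0.5296, -0.2465, 0.0148]
tool_rot: [-3.141, -0.001, -1.335]
wrist_force: [-0.5, -1.1, -2.4]
opening: 0.0415
shift [0.0031 0.0003 0.0425] turn [-0.0003 -0.0003 -0.0001] steps t 0.3 r 0.0
```

```bash
python3 -m pendant '[[[0,0,0.012,0,0,0,-1],[0,0,0.022,0,0,0,-1],[0,0,0.03,0,0,0,-1],[0,0,0.035,0,0,0,-1],[0,0,0.038,0,0,0,-1],[0,0,0.04,0,0,0,-1],[0,0,0.041,0,0,0,-1],[0,0,0.041,0,0,0,-1]]]'; python3 -m pendant '[[[0,0,0.002,0,0,0,-1],[0,0,0.003,0,0,0,-1],[0,0,0.003,0,0,0,-1]]]'
```

```text
time: 25.93
eef_pos: [0.5296, -0.2465, 0.0045]
tool_rot: [-3.141, -0.001, -1.336]
wrist_force: [0.2, -0.5, -2.1]
opening: 0.0414
time: 26.18
eef_pos: [0.5297, -0.2466, 0.0042]
tool_rot: [-3.14, -0.001, -1.336]
wrist_force: [-1.2, 0.5, 2.9]
opening: 0.0416
```

Contact. Releasing gear B.

```bash
python3 -m pendant '[[[0,0,0,0,0,0,0.1],[0,0,0,0,0,0,0.2],[0,0,0,0,0,0,0.35],[0,0,0,0,0,0,0.35],[0,0,0,0,0,0,0.35]]]'; python3 -m pendant '[[[0,0,-0.05,0,0,0,0.35],[0,0,-0.15,0,0,0,0.35],[0,0,-0.3,0,0,0,0.35],[0,0,-0.45,0,0,0,0.35],[0,0,-0.6,0,0,0,0.35],[0,0,-0.6,0,0,0,0.8],[0,0,-0.6,0,0,0,1]]]';python3 -c "
from h import *
plan(.3609,.2635,.15,-107.4);plan(.3609,.2635,.15,72.6); print(r.state()['qpos'])
p,P=cloud('side'); cv2.imwrite('pics/s10.png',cv2.resize(p[230:380,330:510],None,fx=4,fy=4))"
```

```text
time: 26.6
eef_pos: [0.5298, -0.2467, 0.0041]
tool_rot: [-3.14, -0.001, -1.336]
wrist_force: [-0.4, 0.8, 0.9]
opening: 0.0578
time: 27.18
eef_pos: [0.531, -0.2476, 0.1571]
tool_rot: [-3.136, -0.006, -1.335]
wrist_force: [-0.8, -0.1, -0.2]
opening: 0.0798
shift [-2.1468  0.1853  0.0142] turn [-0.0022 -0.0014  0.1716] steps t 12.9 r 4.3
shift [-2.1468  0.1853  0.0142] turn [ 0.0019 -0.0029 -0.8284] steps t 12.9 r 20.8
[-6.26565754e-01  3.75060537e-01  1.55916614e+00  1.27836643e-04
  1.19919692e+00  7.08860955e-01]
```

View pics/s10.png

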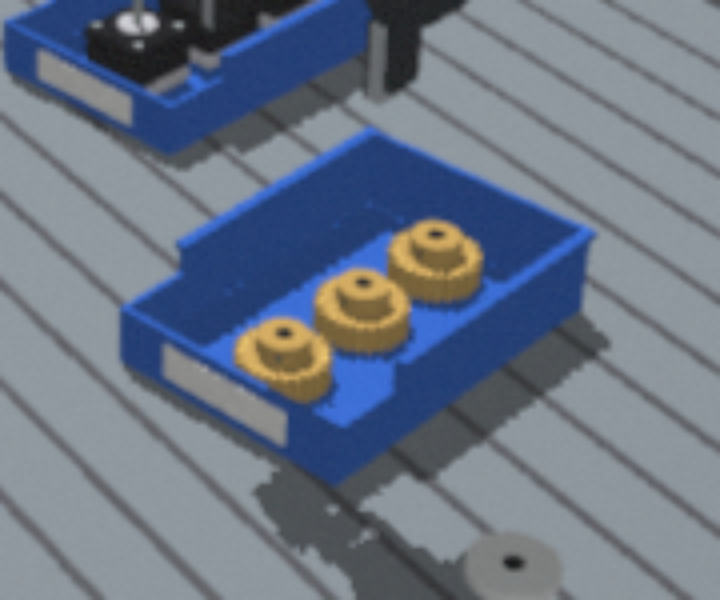

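All three gears are flat with hubs up. Now the profile.

```bash
python3 -m pendant '[[[-0.99,0.085,0,-0.002,-0.0014,0.1716,1],[-0.99,0.085,0,-0.002,-0.0014,0.1716,1],[-0.99,0.085,0,-0.002,-0.0014,0.1716,1],[-0.99,0.085,0,-0.002,-0.0014,0.1716,1],[-0.99,0.085,0,-0.002,-0.0014,0.1716,1],[-0.99,0.085,0,-0.002,-0.0014,0.1716,1],[-0.99,0.085,0,-0.002,-0.0014,0.1716,1]]]' ;python3 -c "
from h import *
plan(.3609,.2635,.13,-107.4)"
```

```text
time: 27.82
eef_pos: [0.4462, -0.0045, 0.1517]
tool_rot: [3.129, 0.004, -1.87]
wrist_force: [-0.5, 0.7, -0.7]
opening: 0.0855
shift [-0.9234  0.6411  0.0981] turn [0.0039 0.0011 0.0013] steps t 6.8 r 0.1
```

```bash
python3 -m pendant '[[[-0.923,0.641,0.09,0.002,0.001,0,1],[-0.923,0.641,0.09,0.002,0.001,0,1],[-0.923,0.641,0.09,0.002,0.001,0,1],[-0.923,0.641,0.09,0.002,0.001,0,1],[-0.923,0.641,0.09,0.002,0.001,0,1],[-0.923,0.641,0.09,0.002,0.001,0,1],[-0.923,0.641,0.09,0.002,0.001,0,1],[-0.923,0.641,0.09,0.002,0.001,0,1]]]' ; python3 -m pendant '[[[0,0,0,0,0,0,1]]]';python3 -c "
from h import *
plan(.3609,.2635,.002,-107.4)"
```

```text
time: 28.48
eef_pos: [0.3565, 0.2682, 0.1299]
tool_rot: [3.131, -0.0, -1.864]
wrist_force: [0.3, -0.6, -0.5]
opening: 0.0856
time: 28.57
eef_pos: [0.3548, 0.2692, 0.1284]
tool_rot: [3.128, -0.002, -1.859]
wrist_force: [0.3, 0.1, 0.2]
opening: 0.0855
shift [ 0.0136 -0.0366  0.5051] turn [ 0.0042 -0.0008  0.005 ] steps t 3.0 r 0.2
```

```bash
python3 -m pendant '[[[0.014,-0.035,0.05,0.004,0,0.004,1],[0.014,-0.035,0.18,0.004,0,0.004,1],[0.014,-0.035,0.3,0.004,0,0.004,1],[0.014,-0.035,0.4,0.004,0,0.004,1],[0.014,-0.035,0.47,0.004,0,0.004,1],[0.014,-0.035,0.504,0.004,0,0.004,1],[0.014,-0.035,0.504,0.004,0,0.004,1],[0.014,-0.035,0.504,0.004,0,0.004,1]]]' 40; python3 -m pendant '[[[0,0,0,0,0,0,-1],[0,0,0,0,0,0,-1],[0,0,0,0,0,0,-1],[0,0,0,0,0,0,-1],[0,0,0,0,0,0,-1],[0,0,0,0,0,0,-1],[0,0,0,0,0,0,-1],[0,0,0,0,0,0,-1]]]' 40; python3 -c "
from h import *
plan(.3609,.2635,.002,-107.4)
p,P=cloud('side'); cv2.imwrite('pics/s11.png',cv2.resize(p[130:280,130:310],None,fx=4,fy=4))"
```

```text
time: 29.23
eef_pos: [0.3606, 0.2627, 0.002]
tool_rot: [3.14, -0.004, -1.873]
wrist_force: [0.6, 0.6, 0.8]
opening: 0.0854
time: 29.9
eef_pos: [0.3611, 0.263, 0.0028]
tool_rot: [3.141, -0.003, -1.872]
wrist_force: [-0.3, -0.3, 6.4]
opening: 0.0292
shift [-0.0019  0.0013  0.0032] turn [ 0.0002 -0.0009  0.0007] steps t 0.0 r 0.0
```

View pics/s11.png

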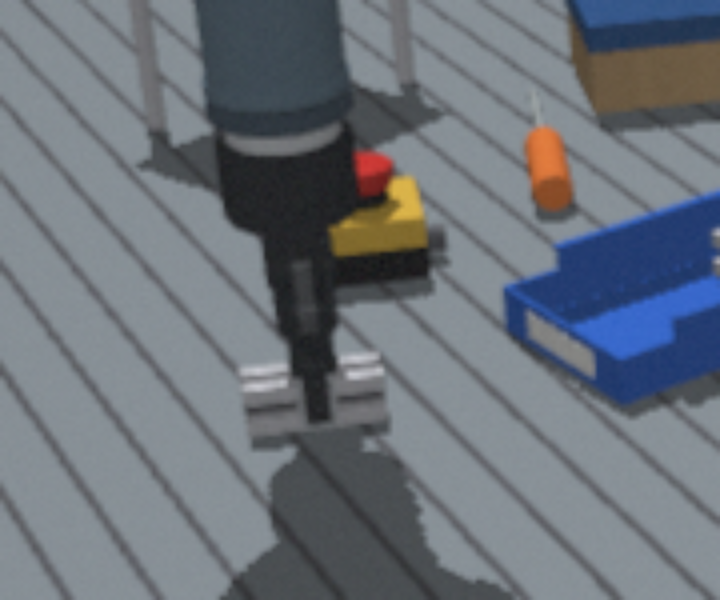

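The profile is gripped at its middle, with the opening at 29 mm. Lifting.

```bash
python3 -m pendant '[[[0,0,-0.05,0,0,0,-1],[0,0,-0.15,0,0,0,-1],[0,0,-0.3,0,0,0,-1],[0,0,-0.45,0,0,0,-1],[0,0,-0.57,0,0,0,-1],[0,0,-0.59,0,0,0,-1],[0,0,-0.59,0,0,0,-1],[0,0,-0.59,0,0,0,-1]]]' 40;python3 -c "
from h import *
plan(.5849,.2515,.15,7)"
```

```text
time: 30.62
eef_pos: [0.3607, 0.2631, 0.1498]
tool_rot: [3.141, -0.003, -1.872]
wrist_force: [1.2, 0.2, -1.1]
opening: 0.0293
shift [-0.2216 -0.8702 -0.002 ] turn [ 1.100e-03 -4.000e-04 -6.348e-01] steps t 5.4 r 16.0
```

```bash
python3 -m pendant '[[[-0.06,-0.22,0,0,0,-0.31,-1],[-0.12,-0.44,0,0,0,-0.31,-1],[-0.17,-0.66,0,0,0,-0.31,-1],[-0.22,-0.86,0,0,0,-0.31,-1],[-0.22,-0.86,0,0,0,-0.31,-1],[-0.22,-0.86,0,0,0,-0.31,-1],[-0.22,-0.86,0,0,0,-0.31,-1],[-0.22,-0.86,0,0,0,-0.31,-1]]]' 40;python3 -c "
from h import *
plan(.5849,.2515,.13,7)"
```

```text
time: 31.28
eef_pos: [0.582, 0.2509, 0.1452]
tool_rot: [3.133, 0.002, -0.893]
wrist_force: [-0.6, 0.1, -0.8]
opening: 0.0297
shift [ 0.0052 -0.011   0.0609] turn [ 0.0022  0.0018 -0.3232] steps t 0.4 r 8.1
```

```bash
python3 -m pendant '[[[0.005,-0.011,0,0,0,-0.323,-1],[0.005,-0.011,0,0,0,-0.323,-1],[0.005,-0.011,0,0,0,-0.323,-1],[0.005,-0.011,0,0,0,-0.323,-1],[0.005,-0.011,0,0,0,-0.323,-1],[0.005,-0.011,0,0,0,-0.323,-1],[0.005,-0.011,0,0,0,-0.323,-1],[0.005,-0.011,0,0,0,-0.323,-1]]]' 40; python3 -m pendant '[[[0,0,0,0,0,-0.003,-1],[0,0,0,0,0,-0.003,-1]]]'; python3 -c "
from h import *
plan(.5849,.2515,.012,7)
p,P=cloud('side'); cv2.imwrite('pics/s12.png',cv2.resize(p[100:250,230:410],None,fx=4,fy=4))"
```

```text
time: 31.95
eef_pos: [0.5834, 0.2512, 0.1417]
tool_rot: [3.138, 0.013, 0.108]
wrist_force: [0.1, -0.6, -0.0]
opening: 0.0292
time: 32.12
eef_pos: [0.5816, 0.2507, 0.1384]
tool_rot: [3.137, 0.019, 0.115]
wrist_force: [-0.9, 0.1, -1.1]
opening: 0.0296
shift [ 0.023  -0.0038  0.5053] turn [ 0.0014  0.0061 -0.0023] steps t 3.0 r 0.2
```

View pics/s12.png

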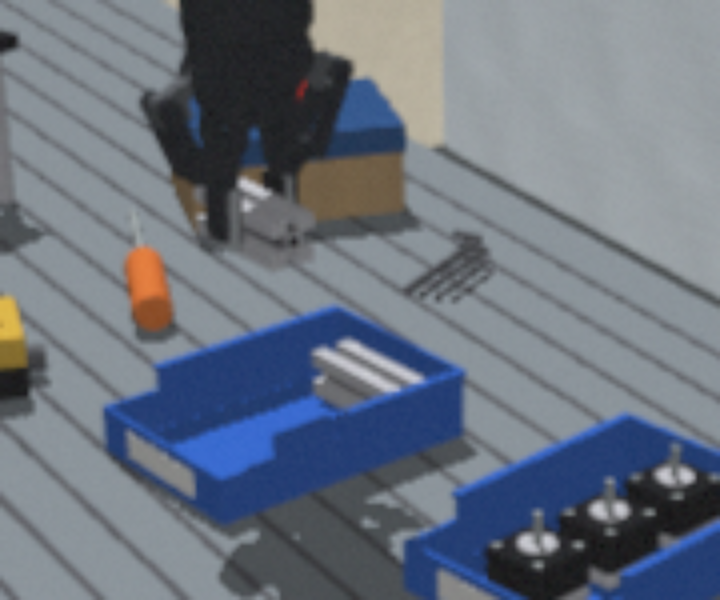

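The profile hangs level and crosswise over the bin at crop (265,225). Lowering.

```bash
python3 -m pendant '[[[0.02,-0.004,0.05,0.001,0.005,-0.002,-1],[0.02,-0.004,0.18,0.001,0.005,-0.002,-1],[0.02,-0.004,0.3,0.001,0.005,-0.002,-1],[0.02,-0.004,0.4,0.001,0.005,-0.002,-1],[0.02,-0.004,0.46,0.001,0.005,-0.002,-1],[0.02,-0.004,0.49,0.001,0.005,-0.002,-1],[0.02,-0.004,0.49,0.001,0.005,-0.002,-1],[0.02,-0.004,0.49,0.001,0.005,-0.002,-1]]]';python3 -c "
from h import *
plan(.5849,.2515,.006,7)"
```

```text
time: 32.83
eef_pos: [0.5849, 0.2517, 0.0165]
tool_rot: [3.141, 0.003, 0.119]
wrist_force: [-0.1, -0.3, 0.1]
opening: 0.029
shift [0.0002 0.0006 0.0418] turn [ 0.0003  0.0008 -0.0011] steps t 0.3 r 0.0
```

```bash
python3 -m pendant '[[[0,0,0.012,0,0.0008,0,-1],[0,0,0.022,0,0.0008,0,-1],[0,0,0.03,0,0.0008,0,-1],[0,0,0.035,0,0.0008,0,-1],[0,0,0.039,0,0.0008,0,-1],[0,0,0.041,0,0.0008,0,-1],[0,0,0.042,0,0.0008,0,-1],[0,0,0.042,0,0.0008,0,-1]]]'; python3 -m pendant '[[[0,0,0.002,0,0,0,-1],[0,0,0.002,0,0,0,-1],[0,0,0.002,0,0,0,-1]]]'
```

```text
time: 33.5
eef_pos: [0.5848, 0.2517, 0.006]
tool_rot: [3.141, 0.0, 0.119]
wrist_force: [-0.6, 1.0, -0.7]
opening: 0.0292
time: 33.75
eef_pos: [0.5849, 0.2517, 0.0058]
tool_rot: [3.141, -0.0, 0.119]
wrist_force: [-1.3, -0.9, 3.1]
opening: 0.0293
```

Contact. Releasing the profile.

```bash
python3 -m pendant '[[[0,0,0,0,0,0,-0.2],[0,0,0,0,0,0,0],[0,0,0,0,0,0,0.15],[0,0,0,0,0,0,0.15],[0,0,0,0,0,0,0.15]]]'; python3 -m pendant '[[[0,0,-0.05,0,0,0,0.15],[0,0,-0.15,0,0,0,0.15],[0,0,-0.3,0,0,0,0.15],[0,0,-0.45,0,0,0,0.15],[0,0,-0.6,0,0,0,0.15],[0,0,-0.75,0,0,0,0.8],[0,0,-0.9,0,0,0,1]]]'; python3 -m pendant '[[[-0.9,0,0,0,0,0,1],[-0.9,0,0,0,0,0,1],[-0.9,0,0,0,0,0,1],[-0.9,0,0,0,0,0,1],[-0.9,0,0,0,0,0,1],[-0.9,0,0,0,0,0,1],[-0.9,0,0,0,0,0,1],[-0.9,0,0,0,0,0,1]]]'; python3 -c "
from h import *
p,P=cloud('side'); cv2.imwrite('pics/s13.png',p)
p,P=cloud('top'); cv2.imwrite('pics/t13.png',p)
for c in('top','side'):
  for t in ['motor_a_mid','gear_a_mid','profile_a_mid','estop','stand']:
    print(c,t,[(np.round(x['at'],3).tolist(),round(x['conf'],2)) for x in r.pinpoint(c,t)])"
```

```text
time: 34.17
eef_pos: [0.5849, 0.2517, 0.0058]
tool_rot: [3.141, -0.0, 0.119]
wrist_force: [0.5, -0.2, -1.1]
opening: 0.0489
time: 34.75
eef_pos: [0.5844, 0.2518, 0.2339]
tool_rot: [3.141, -0.001, 0.119]
wrist_force: [0.7, -0.7, -0.8]
opening: 0.0716
time: 35.42
eef_pos: [0.3609, 0.2253, 0.235]
tool_rot: [3.141, -0.004, 0.12]
wrist_force: [0.6, 0.0, -0.1]
opening: 0.0856
top motor_a_mid [([0.676, 0.017, 0.023], 0.71), ([0.481, -0.451, 0.0], 0.48)]
top gear_a_mid [([0.581, -0.238, 0.011], 0.75)]
top profile_a_mid [([0.58, 0.25, 0.018], 0.65), ([0.53, -0.244, 0.012], 0.37)]
top estop [([0.47, 0.44, 0.004], 0.82)]
top stand [([0.481, -0.446, -0.0], 0.83)]
side motor_a_mid []
side gear_a_mid [([0.578, -0.237, 0.016], 0.98)]
side profile_a_mid [([0.582, 0.253, 0.019], 0.54)]
side estop [([0.469, 0.442, 0.001], 0.86)]
side stand [([0.482, -0.449, 0.001], 0.84)]
```

View pics/s13.png

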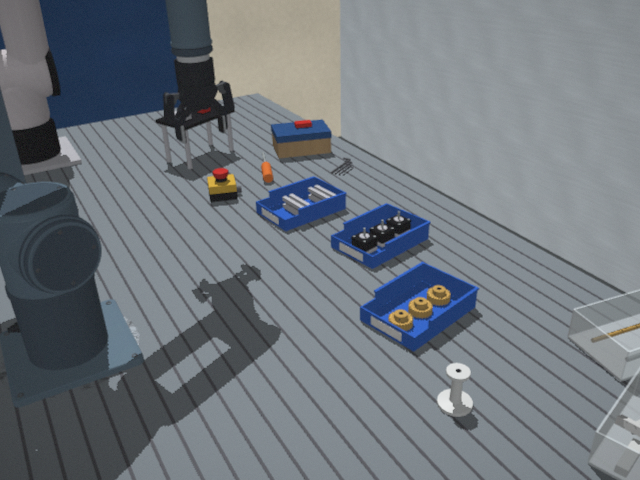

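View pics/t13.png

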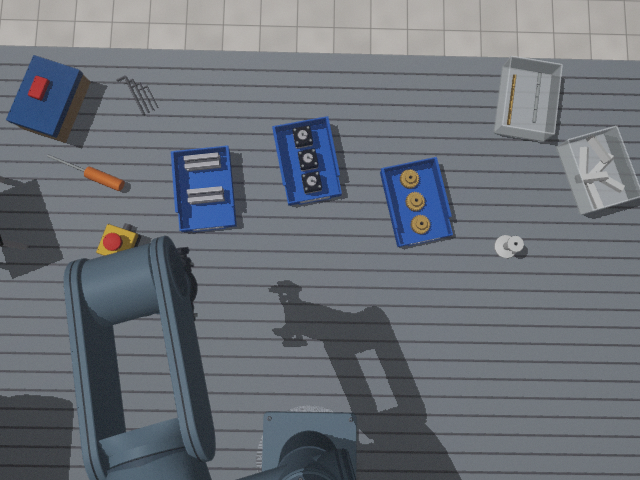

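The final pictures show all the pieces in place: two profiles at (204,178), three motors at (307,158) and three gears at (415,202) in the top view. The e-stop at (118,243) and the stand at (510,246) haven't moved. Handing in.

```bash
python3 -c "
from rig import r
s=r.state(); print(s['wrist_force'],s['opening'],abs(s['joint_vel']).max()); print(r.job_done())"
```

```text
[-0.57693794 -0.57358819  0.19651776] 0.08545156834371687 0.00320110873962484
the job is handed in; nothing more can be done
None
```

The job is finished and handed in at about 36 s of the 144 s allowed. Both motors, both gears and the profile are each in the bin that already held one of their kind.

- **Placing:** Each piece was lowered slowly until the wrist force showed it touching the floor, at 6 N at most, and only then released. No piece rests on another.
- **Orientation:** The last pictures from both cameras show the three motors upright with shafts up and the three gears flat with hubs up. The profile lies on its side, crosswise like the one already there.
- **Bystanders:** The emergency-stop box measured within 1 mm of its starting position and the stand within about 3 mm, inside the network's error of about 4 mm.
- **At hand-in:** The gripper was open and clear of everything, the wrist force was near zero and the arm was still.

In the last network check, the side camera reported no motors at all, and the top camera gave two low-confidence false hits (a "motor" at the stand and a "profile" at a gear). I went by the pictures for these: the motors are plainly in their bin, and neither false hit matches anything there.

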